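Lock the carriage of a sloping jig with its pin

TASK

Take the square-handled locking pin out of the wooden rack and lock the carriage inside the sloping jig with it: put the pin through the slot of the steel cover, feel along the slot for the carriage's hidden hole, and push the pin fully home so that its collar sits flat on the cover. Let go of it there, and leave the round-headed drift in the rack and the other things on the bench where they are.

Things in the scene. Friction and masses are not known exactly. Their poses are not given: they have to be found in the camera images.
- pin_mid (a point): centre of the square handle of the steel locking pin (134 mm long, about 0.28 kg); z axis from tip to handle, vertical in the rack. Handle 24 x 24 x 50 mm (along z), flat faces square to its x and y. Below it a round collar 34 mm across, 6 mm thick (25 to 31 mm below this point), then a round shank 14 mm across, 78 mm long. The pin stands in one hole of the rack, collar on the rack's top
- pin_tip (a point): tip of the locking pin, 109 mm below pin_mid on the pin's axis (same axes); the shank narrows to 8 mm across over the last 4 mm
- pin_collar (a point): centre of the underside of the locking pin's collar, 78 mm above pin_tip and 31 mm below pin_mid on the pin's axis
- cover: bright steel cover plate of the sloping jig, 150 (its x, up the slope) x 200 (its y, level) x 10 mm thick; origin at the centre of its outer face, also the slot's centre; z points out of the plate, up and to the robot's left (+y), 30 deg from vertical. The slot goes through it, 18 mm wide (x), 62 mm long (y). With the pin home the collar lies on this outer face
- carriage_face (a point): point of the dark steel carriage's flat face straight behind the slot's centre, 30 mm behind the cover's outer face. This face fills the slot. Its one round hole, 17 mm across, 1.5 mm chamfer, 30 mm deep with free room behind, is square to the cover and on the slot's middle line, up to 20 mm either side of this point (not told where). The carriage stays put below about 60 N sideways
- jig: the sloping jig as a whole, fixed: plywood base 200 x 220 x 15 mm with a grey steel housing on it; origin on the bench, 135 mm straight below the cover's origin; z up, x level, towards the slope's high side
- rack: fixed wooden block, 170 (x) x 70 (y) x 82 mm high, origin at the centre of its underside, with two upright holes 18 mm across, 45 mm to either side of its centre along its x; one holds the locking pin, the other the drift
- drift_mid (a point): bystander: the round-headed steel drift, which stands in the other hole of the rack; this point is 109 mm above its tip, near the lower side of its head. 130 mm tall, round head 32 mm across, same collar and shank as the pin
- hammer: bystander: hammer lying on the bench, about 300 mm long
- glue: bystander: yellow glue bottle, 60 mm across and 150 mm tall, origin under its centre
- tin: bystander: tin can, 90 mm across and 110 mm tall, origin under its centre
Not all that is in view belongs to the job. What is shaped like the part that bears pin_mid but pink or purple is not meant.

How it is judged:
By the outcome, as a careful person would: the job done as asked, in the order asked, and still so for the second after the job is handed in, with the robot touching nothing.
It also fails if it takes over 67 s, if anything falls off the work surface, if the arm or the gripper's body presses on something with over 40 N, if the wrist force passes 120 N, or if a joint passes its speed limit or range.

ROBOT

A 7-joint arm with a two-finger parallel gripper is mounted at the origin on the work surface. World frame = base frame: x ahead of the robot, y to its left, z up, the work surface at z = 0. Lengths are in m, angles in rad, forces in N, time in s.
With the tool pointing down it reaches from about 0.4 to 0.85 m from the base axis. Payload 4.4 kg.
Tool frame: the origin (TCP) lies on the centre line of the jaws, within the pads' length; the fingertips stand 25 mm ahead of it and the grasp point (between the pads) lies 6 mm ahead of it; z points along the fingers, x is the direction in which the jaws open and shut, and the axes are right-handed (so a half turn about z gives the same grasp; the last joint's range is limited). The gripper opens to 94 mm and grips with 3 to 60 N. Pads are 16 mm wide; open, the fingers measure 119 mm over their backs; the gripper's body (75 mm by 177 mm) begins 78 mm behind the grasp point.
Start: joints at [1.116, 0.628, 0.038, 1.517, -0.027, 0.996, -0.02], TCP at [0.246, -0.601, 0.23] pointing down, gripper open.
Joint ranges: [-3.06, 3.06], [-0.37, 2.12], [-1.25, 1.32], [0.18, 2.47], [-1.1, 4.24], [0.23, 1.98], [-2.94, 2.94]. Speed limits (rad/s): [2.57, 2.57, 3.14, 3.14, 3.14, 3.14, 3.14].

INTERFACE

Orientations are given as a 3x3 rotation matrix whose columns are the frame's x, y, z axes.
In Python, from station import r gives the robot as it stands. The module is installed in compiled form; this text tells all that it offers.
- The arm moves only by the shell command python3 -m jog 'ROWS' [FORCE]. ROWS is JSON, one flat list of numbers, 5 for each row, row after row: the shift along the tool's x, y, z in cm, then the turn about the tool's z in rad, then the closure, from -1 (fully open) to 1 (shut), so that 0 is half open. A call has 1 to 20 rows; each row shifts and turns the commanded pose from where the row before left it, along the tool's axes as they then stand; what a row does not reach is not made up. A row lasts 1/12 s, in which the tool goes at most 41.7 mm and 7.16 degrees, less where a joint would pass 70% of its speed; a pose out of reach is approached as far as the arm can. A call with a gripper value outside its range is refused whole. The fingers move at their own pace and stop on an object; FORCE is the grip in N (left out, the last holds). Time passes only in rows, so rows that do not move let the fingers close. It gives the time, the measured TCP pose, the force and the opening at its end, in the units of the state.
- r.get_obs(): the state, without advancing time (a new reading comes with each control period).
- r.snapshot(name): name is "side" or "top" or "wrist"; returns a dict with "img" (384x512x3 uint8, red, green, blue), "z_map" (384x512 float32, m along the optical axis (not along the pixel's ray), 0 where there is no reading), "intrinsics" (3x3 intrinsics, pixels), "k1" (the pictures are not rectified: a ray, as slopes to the right and down, at radius r is drawn at 1 + k1 r^2 times it, then the intrinsics apply), "cam_to_world" (4x4, takes a point from camera to world coordinates). Camera axes: x right, y down, z forward; pixel columns grow to the right and rows downward; lengths in m; the calibration is good to about 2 mm. A picture is of the moment at which its call begins.
- r.hand_in(): hands the job in, once; it reports no verdict.
Trained networks look in a picture, given as the dict that the camera call returned (one of the last four; its "shot" number tells which), for a name from the list of things; names that differ only in an ending like _2 or _b are one class to them, and where a whole thing is asked for, a point or a joint stands for the part that bears it (a point fixed in the world has none). Each returns a list of dicts, best first, with "p" (0 to 1); they miss things now and then, are a little off and sometimes report something else, mostly with a low value. They report only what shows in the picture. A call takes as long as a camera call. They do not tell look-alikes from the thing itself.
- r.recognise(thing, picture): "location" ([x, y, z] in m, in world coordinates, good to about 4 mm: the middle of the surface that is visible of it).
- r.tip_of(thing, picture): "location" ([x, y, z] in m, in world coordinates, good to about 4 mm: a listed point, or the origin of a listed thing).
The state is a dict: "time_s": time; "q": joint angles; "dq": joint speeds; "effort": joint torques, N m; "tcp_pos": TCP position; "eef_rot": TCP orientation; "wrist_force": force on the tool from outside, world axes, zero at the start; "moment": the same for the moment, N m; "grip_width": finger opening in m.
Only numpy, scipy, OpenCV 4.12 (cv2) and the standard library are available. Lean on these libraries where they do the work, as an engineer would, in place of code of your own. Each camera call takes 0.05 s, during which the arm holds its last target.

## Working session

There is one attempt and no reset: what is moved stays moved. The work goes in short steps, Python scripts to look and compute and a shell command to move; the robot and the scene stay as the last step left them, time stands still between calls to the robot, and variables do not carry over. Pictures are saved under pics/ and viewed, and the job is handed in when it is done.

```bash
mkdir -p pics; cat > h.py <<'E'
import numpy as np, cv2
from station import r
def save(s,name): cv2.imwrite('pics/'+name,cv2.cvtColor(s["img"],cv2.COLOR_RGB2BGR))
def pts(s):
    K=np.array(s["intrinsics"]);k=s["k1"];H,W=s["z_map"].shape
    u,v=np.meshgrid(np.arange(W),np.arange(H))
    xd=(u-K[0,2])/K[0,0];yd=(v-K[1,2])/K[1,1]
    x,y=xd.copy(),yd.copy()
    for _ in range(20):
        f=1+k*(x*x+y*y);x=xd/f;y=yd/f
    z=s["z_map"];P=np.stack([x*z,y*z,z],-1);T=np.array(s["cam_to_world"])
    return P@T[:3,:3].T+T[:3,3]
def proj(s,p):
    T=np.linalg.inv(np.array(s["cam_to_world"]));K=np.array(s["intrinsics"])
    c=T[:3,:3]@np.array(p)+T[:3,3];x,y=c[:2]/c[2];f=1+s["k1"]*(x*x+y*y)
    return [round(K[0,0]*x*f+K[0,2]),round(K[1,1]*y*f+K[1,2])]
E
python3 - <<'E'
from h import *
np.set_printoptions(precision=4,suppress=True)
for n in ["top","side","wrist"]:
    s=r.snapshot(n);save(s,n+"0.png")
    np.savez('/tmp/'+n+'0.npz',P=pts(s),img=s["img"])
    if n=="wrist":continue
    for t in ["pin_mid","pin_collar","cover","carriage_face","jig","rack","drift_mid","hammer","glue","tin"]:
        for d in r.tip_of(t,s)[:3]:
            print(n,t,round(d["p"],2),np.array(d["location"]),proj(s,d["location"]))
o=r.get_obs();print(o)
E
```

```text
top pin_mid 0.7 [0.5526 0.2686 0.1126] [160, 199]
top pin_mid 0.7 [0.481  0.1771 0.1094] [191, 223]
top pin_mid 0.58 [0.4975 0.385  0.1093] [121, 218]
top pin_collar 0.68 [0.5472 0.2736 0.0844] [160, 202]
top pin_collar 0.64 [0.4803 0.1843 0.0797] [190, 225]
top pin_collar 0.44 [0.4983 0.3846 0.0751] [124, 219]
top cover 0.59 [ 0.56   -0.1094  0.134 ] [289, 195]
top carriage_face 0.75 [ 0.5598 -0.1195  0.1103] [292, 196]
top carriage_face 0.46 [ 0.559  -0.1109  0.1336] [289, 195]
top jig 0.71 [ 0.5604 -0.1043  0.0014] [285, 202]
top jig 0.24 [0.5469 0.2713 0.082 ] [161, 203]
top rack 0.56 [0.5086 0.2809 0.0015] [163, 219]
top drift_mid 0.49 [0.4639 0.2908 0.115 ] [152, 229]
top hammer 0.77 [ 0.4693 -0.4254  0.0003] [386, 230]
top glue 0.8 [ 0.7145  0.2376 -0.0002] [178, 155]
top tin 0.57 [0.4606 0.2899 0.1116] [152, 230]
top tin 0.55 [ 0.6819 -0.3915  0.0001] [373, 164]
side pin_mid 0.92 [0.5002 0.3849 0.1069] [184, 308]
side pin_mid 0.67 [0.4807 0.1805 0.1098] [249, 246]
side pin_mid 0.57 [0.55   0.2711 0.1133] [199, 258]
side pin_collar 0.79 [0.4985 0.3821 0.0768] [187, 316]
side p
[... 611 characters left out ...]
2  0.2858 -0.0006] [215, 303]
side glue 0.68 [ 0.7125  0.2415 -0.0017] [160, 253]
side tin 0.68 [ 0.6815 -0.3935  0.0002] [291, 138]
{'time_s': 1.15, 'q': array([ 1.1162,  0.6284,  0.0385,  1.5174, -0.027 ,  0.9963, -0.02  ]), 'dq': array([-0.0011,  0.0013, -0.0005,  0.0002,  0.0014,  0.0001, -0.0012]), 'effort': array([ -0.0002, -54.9606,   1.143 , -18.6942,  -0.0523,   0.0159,
         0.    ]), 'tcp_pos': array([ 0.2464, -0.6015,  0.2305]), 'eef_rot': array([[ 0.379 , -0.9254,  0.    ],
       [-0.9254, -0.379 ,  0.    ],
       [ 0.    , -0.    , -1.    ]]), 'wrist_force': array([-0.055 , -0.6484,  0.4074]), 'moment': array([-0.0018,  0.0148, -0.0233]), 'grip_width': 0.09411270097768111}
```

View pictures.

View pics/top0.png

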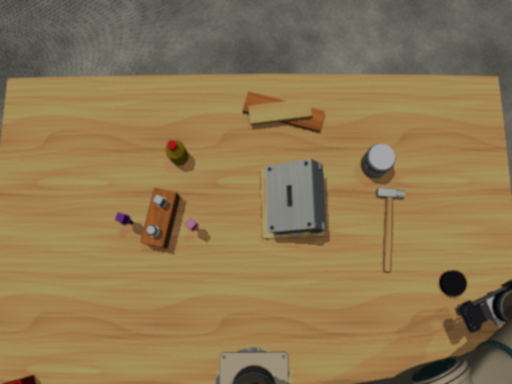

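View pics/side0.png

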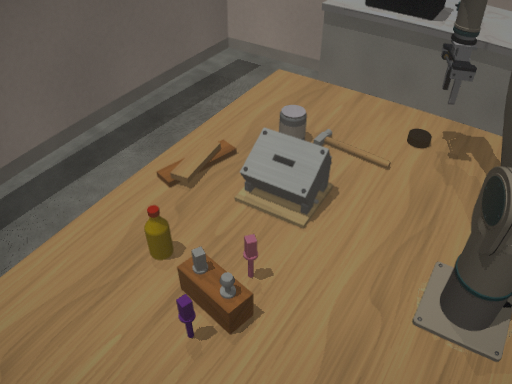

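```bash
python3 - <<'E'
import cv2,numpy as np
a=cv2.imread('pics/side0.png')[215:335,140:290];b=cv2.imread('pics/top0.png')[180:260,95:215]
a=cv2.resize(a,None,fx=3.2,fy=3.2,interpolation=3);b=cv2.resize(b,None,fx=2.6,fy=2.6,interpolation=3)
cv2.imwrite('pics/crop_side.png',a);cv2.imwrite('pics/crop_top.png',b)
c=cv2.imread('pics/side0.png')[110:220,230:340];cv2.imwrite('pics/crop_jig.png',cv2.resize(c,None,fx=5,fy=5,interpolation=3))
E
```

```text
(no output)
```

View pics/crop_side.png

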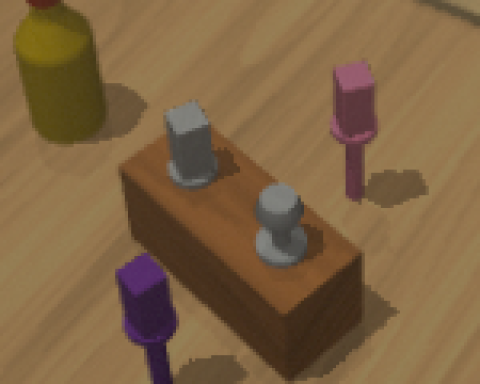

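View pics/crop_jig.png

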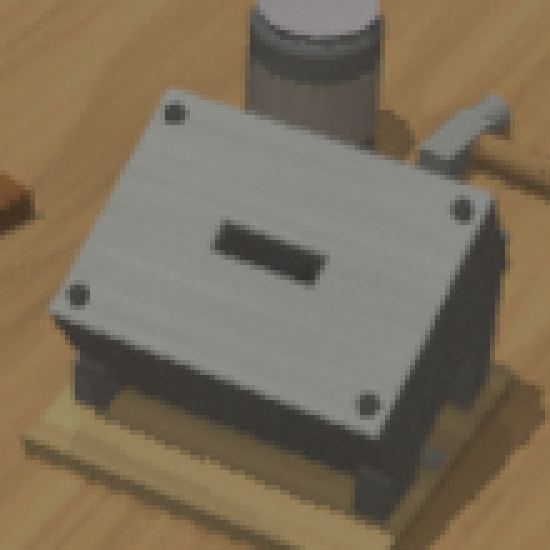

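```bash
python3 - <<'E'
from h import *
np.set_printoptions(precision=4,suppress=True)
for n in ["top","side"]:
    P=np.load(f'/tmp/{n}0.npz')['P']
    m=(abs(P[...,0]-.56)<.12)&(abs(P[...,1]+.105)<.1)&(P[...,2]>.08)&(P[...,2]<.2)
    Q=P[m];g=np.random.default_rng(0);best=0
    for _ in range(500):
        a=Q[g.choice(len(Q),3,False)];nn=np.cross(a[1]-a[0],a[2]-a[0])
        if np.linalg.norm(nn)<1e-5:continue
        nn/=np.linalg.norm(nn)
        if abs(nn[2])<.7: continue
        d=abs((Q-a[0])@nn)<.003
        if d.sum()>best:best=d.sum();I=Q[d]
    c=I.mean(0);nn=np.linalg.svd(I-c)[2][2];nn*=np.sign(nn[2])
    # cover rectangle in level axes
    ey=np.cross(nn,[0,0,1]);ey/=np.linalg.norm(ey);ex=np.cross(ey,nn); 
    uv=np.c_[(I-c)@ey,(I-c)@ex].astype(np.float32)
    rc=cv2.minAreaRect(uv)
    print(n,best,"n",nn,"c",c,"level",ey,"rect",rc,"centre",c+rc[0][0]*ey+rc[0][1]*ex)
    # handle tops
    for nm,cc in [("pin",(.551,.270)),("drift",(.463,.292))]:
        m=(np.hypot(P[...,0]-cc[0],P[...,1]-cc[1])<.03)&(P[...,2]>.1)
        q=P[m];print(nm,len(q),q[:,2].max(), q[q[:,2]>.128].mean(0) if (q[:,2]>.128).any() else None)
    m=(abs(P[...,2]-.082)<.004)&(np.hypot(P[...,0]-.507,P[...,1]-.281)<.11)
    q=P[m];rc=cv2.minAreaRect(q[:,:2].astype(np.float32));print("rack",len(q),rc,q[:,2].mean())
T=None
s=r.snapshot("wrist");o=r.get_obs()
R=np.array(o["eef_rot"]);C=np.array(s["cam_to_world"])
print("cam in tcp",R.T@(C[:3,3]-o["tcp_pos"]),"\n",R.T@C[:3,:3],"\n",s["intrinsics"],s["k1"])
E
```

```text
top 2227 n [-0.0049  0.4989  0.8667] c [ 0.5563 -0.1103  0.1365] level [ 1.      0.0098 -0.    ] rect ((0.002196989953517914, -0.0014248788356781006), (0.153660386800766, 0.20126792788505554), 88.8953628540039) centre [ 0.5585 -0.109   0.1358]
pin 97 0.14565285543421425 [0.5482 0.2693 0.1375]
drift 95 0.13962329289219655 [0.4599 0.2887 0.1331]
rack 886 ((0.49897533655166626, 0.291340708732605), (0.16763345897197723, 0.18426305055618286), 29.40204429626465) 0.08208530409061497
side 3073 n [-0.0165  0.5009  0.8653] c [ 0.5529 -0.1057  0.1326] level [ 0.9995  0.033  -0.    ] rect ((0.004422478377819061, 0.0019698068499565125), (0.20237460732460022, 0.15256750583648682), 0.39084526896476746) centre [ 0.5574 -0.1072  0.1336]
pin 247 0.140349267841421 [0.548  0.2752 0.1361]
drift 195 0.1360501705289835 [0.4604 0.2939 0.1325]
rack 1617 ((0.4918197989463806, 0.2777172923088074), (0.17493487894535065, 0.16800667345523834), 44.93098831176758) 0.08154678243207485
cam in tcp [-0.0003 -0.0742 -0.1532] 
 [[ 1.     -0.0003  0.    ]
 [ 0.0003  0.9662  0.2579]
 [-0.0001 -0.2579  0.9662]] 
 [[332.06     0.     254.0745]
 [  0.     332.06   192.0933]
 [  0.       0.       1.    ]] -0.04433960758742217
```

View pics/wrist0.png

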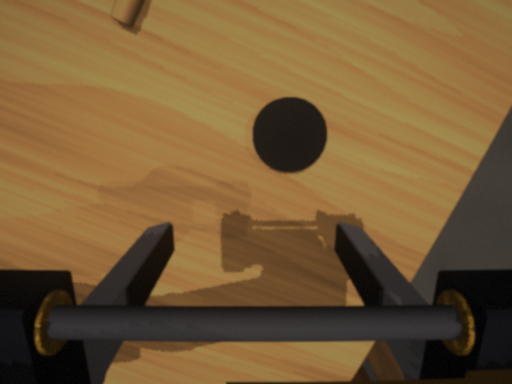

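Candidates: steel square-handled pin (top 160,199 / side 199,258); round-headed drift (top 152,230 / side 227,284); pink look-alike (top 192,224 / side 250,250); purple look-alike (top 122,218 / side 186,310). The crop shows a grey handle with a square head in the rack hole farthest from the robot, so that is the one at about (0.55, 0.27). First I'll move the wrist camera in line with the cover normal to look into the slot.

```bash
python3 -m jog '[-2.4,-3.1,0,0,-1,-2.4,-3.1,0,0,-1,-2.4,-3.1,0,0,-1,-2.4,-3.1,0,0,-1,-2.4,-3.1,0,0,-1,-2.4,-3.1,0,0,-1,-2.4,-3.1,0,0,-1,-2.4,-3.1,0,0,-1,-2.4,-3.1,0,0,-1,-2.4,-3.1,0,0,-1,-2.4,-3.1,0,0,-1,-2.4,-3.1,0,0,-1,-2.4,-3.1,0,0,-1,-2.4,-3.1,0,0,-1,-2.4,-3.1,0,0,-1,-2.4,-3.1,0,0,-1]'
python3 -m jog '[0,0,0.3,-0.12,-1,0,0,0.3,-0.12,-1,0,0,0.3,-0.12,-1,0,0,0.3,-0.12,-1,0,0,0.3,-0.12,-1,0,0,0.3,-0.12,-1,0,0,0.3,-0.12,-1,0,0,0.3,-0.12,-1,0,0,0.3,-0.12,-1,0,0,0.3,-0.12,-1,0,0,0,0,-1,0,0,0,0,-1]'
python3 - <<'E'
from h import *
np.set_printoptions(precision=4,suppress=True)
o=r.get_obs();print(o["tcp_pos"],o["eef_rot"],o["q"],o["wrist_force"])
s=r.snapshot("wrist");save(s,"w1.png");P=pts(s);np.savez('/tmp/w1.npz',P=P,img=s["img"],z=s["z_map"],K=s["intrinsics"],k=s["k1"],T=s["cam_to_world"])
for t in ["cover","carriage_face"]:
    for d in r.tip_of(t,s)[:2]: print(t,d["p"],np.array(d["location"]),proj(s,d["location"]))
E
```

```text
time_s: 2.53
tcp_pos: [0.5606, -0.0563, 0.2307]
eef_rot: [[0.379, -0.925, 0.0], [-0.925, -0.379, -0.0], [0.0, -0.0, -1.0]]
wrist_force: [0.9, -0.2, -0.2]
grip_width: 0.0941
time_s: 3.53
tcp_pos: [0.5598, -0.0584, 0.2004]
eef_rot: [[1.0, 0.014, -0.0], [0.014, -1.0, 0.0], [-0.0, -0.0, -1.0]]
wrist_force: [-0.6, 0.4, 1.3]
grip_width: 0.0939
[ 0.5598 -0.0584  0.2004] [[ 0.9999  0.0142 -0.0001]
 [ 0.0142 -0.9999  0.0003]
 [-0.0001 -0.0003 -1.    ]] [ 0.2686  0.5554 -0.3259  1.7917  0.23    0.8319 -0.1532] [-0.6249  0.3879  1.2782]
cover 0.58 [ 0.5617 -0.1011  0.1355] [257, 271]
cover 0.39 [ 0.5606 -0.1209  0.1125] [255, 279]
carriage_face 0.81 [ 0.5604 -0.1182  0.1099] [255, 275]
```

View pics/w1.png

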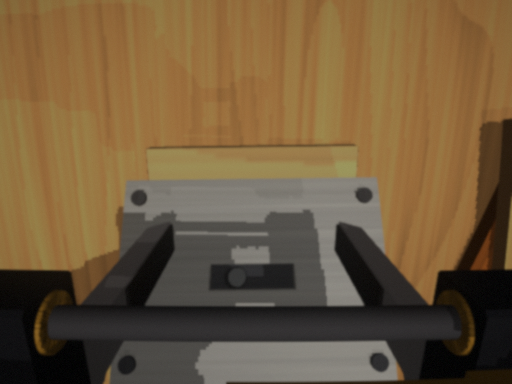

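```bash
python3 - <<'E'
from h import *
np.set_printoptions(precision=4,suppress=True,linewidth=220)
d=np.load('/tmp/w1.npz');P=d['P'];img=d['img']
# cover plane
m=(abs(P[...,0]-.56)<.095)&(abs(P[...,1]+.105)<.07)&(P[...,2]>.09)&(P[...,2]<.19)
Q=P[m];g=np.random.default_rng(0);best=0
for _ in range(500):
    a=Q[g.choice(len(Q),3,False)];nn=np.cross(a[1]-a[0],a[2]-a[0]);l=np.linalg.norm(nn)
    if l<1e-6 or abs(nn[2]/l)<.7:continue
    nn/=l;k=abs((Q-a[0])@nn)<.002
    if k.sum()>best:best=k.sum();I=Q[k]
c=I.mean(0);n=np.linalg.svd(I-c,full_matrices=False)[2][2];n*=np.sign(n[2]);print("n",n,np.degrees(np.arccos(n[2])))
ey=np.cross(n,[0,0,1]);ey/=np.linalg.norm(ey);ex=np.cross(ey,n)
h=(P-c)@n
np.set_printoptions(precision=0)
print((h[260:294:2,206:300:4]*1000).round(0))
np.set_printoptions(precision=4)
# slot mask
S=(h<-.005)&(abs((P-c)@ey)<.08); S[:255]=0;S[298:]=0
v,u=np.nonzero(S&(np.arange(512)[None]>200)&(np.arange(512)[None]<302));print("slot px",u.min(),u.max(),v.min(),v.max())
E
python3 - <<'E'
import cv2
a=cv2.imread('pics/w1.png')[250:305,195:310]
cv2.imwrite('pics/w1c.png',cv2.convertScaleAbs(cv2.resize(a,None,fx=6,fy=6,interpolation=3),alpha=1.8))
E
```

```text
n [-0.0136  0.5005  0.8656] 30.044624458126
[[ -1.  -0.   0.  -1.   1.   1.   1.   1.   0.   1.   1.   1.  -0.   0.   0.  -1.   1.  -0.   0.   0.   0.  -0.   1.  -0.]
 [  0.  -0.  -1.   1.   0. 251.   1.   1.  -0.   0.  -1.   0.  -0.   1.  -0.  -0.  -2.  -0.   0.  -1.  -1.  -1.  -1.   1.]
 [  0.  -1. -30. -30. -30. -30. -30. -29. -31. -31. -30. -30. -29. -31. -30. -29. -29. -29. -29. -30. -30. -30.   1.  -0.]
 [  1.  -0. -30. -29. -29. -29. -31. -35. -35. -29. -31. -29. -30. -30. -31. -29. -30. -29. -31. -30. -31. -30.  -0.   1.]
 [  0.  -0. -31. -30. -30. -29. -37. -85. -85. -33. -31. -29. -30. -29. -31. -30. -31. -29. -31. -29. -28. -30.  -1.   1.]
 [ -0.  -1. -29. -30. -29. -31. -54. -84. -86. -85. -29. -30. -30. -32. -31. -29. -31. -29. -31. -30. -30. -29.   0.  -0.]
 [ -1.  -1. -29. -29. -29. -32. -86. -85. -85. -84. -30. -30. -30. 251. -30. -28. -30. -30. -31. -29. -29. -29.  -1.  -1.]
 [  1.  -0. -29. -31. -30. -35. -85. -86. -83. -85. -31. -30. -29. -29. -29. -30. -29. -29. -30. -30. -29. -30.   0.  -0.]
 [  0.  -0. -30. -29. -30. -40. -86. -85. -86. -85. -31. -29. -29. -29. 
[... 359 characters left out ...]
-30. -29. -29. -29. -31. -30. -30. -30. -31. -29.   0.  -0.]
 [ -0.   0. -29. -30. -31. -29. -45. -85. -84. -85. -30. -30. -30. -30. -28. -30. -30. -29. -31. -30. -30. -30.  -1.   0.]
 [  0.  -3. -32. -30. -29. -31. -31. -50. -84. -30. -30. -30. -28. -31. -31. -30. -30. -29. -30. -29. -29. -30.  -1.  -0.]
 [ -0.  -2. -30. -32. -31. -31.  -9.  -7.  -5.  -3.  -3.  -1.  -0.  -1.  -2.  -2.   0.  -1.  -1.  -1.  -1.  -1.  -1.  -1.]
 [ -0.   1.   1.   0.  -0.  -0.  -1.   0.  -0.   0.  -1.  -0.  -1.   1.  -1.   0.   0.  -0.  -1.  -0.   0.   1.  -1.  -0.]
 [ -0.   0.   0.   0.   1.  -0.  -0.   2.  -0.  -0.   0.   1.   1.  -0.  -0.   1.   1.  -1.   0.  -1.  -0.  -0.   0.   0.]]
slot px 211 293 263 288
```

View pics/w1c.png

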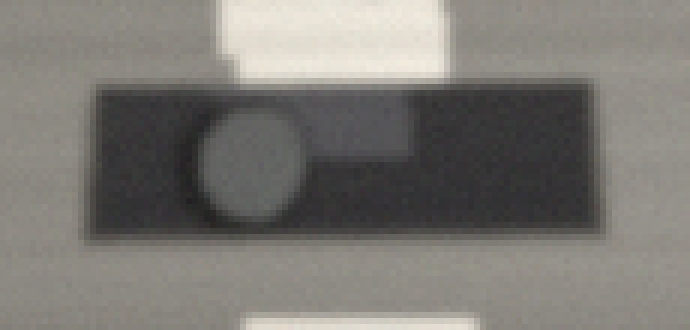

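```bash
python3 - <<'E'
from h import *
np.set_printoptions(precision=4,suppress=True,linewidth=220)
d=np.load('/tmp/w1.npz');P=d['P'];T=d['T'];o=T[:3,3]
m=(abs(P[...,0]-.56)<.095)&(abs(P[...,1]+.105)<.07)&(P[...,2]>.09)&(P[...,2]<.19)
Q=P[m];c=np.array([.56,-.108,.135])
n=np.array([0,.5,.866])
for _ in range(20):
    k=abs((Q-c)@n)<.003;c=Q[k].mean(0);n=np.linalg.svd(Q[k]-c,full_matrices=False)[2][2];n*=np.sign(n[2])
print(k.sum(),n)
h=(P-c)@n
D=P-o
def onplane(hh):
    t=(hh-(o-c)@n)/(D@n);return o+t[...,None]*D
W=onplane(0.);F=onplane(-.03)
vv,uu=np.mgrid[:384,:512];box=(uu>204)&(uu<300)&(vv>258)&(vv<294)
S=(h<-.005)&box
lev=np.cross(n,[0,0,1]);lev/=np.linalg.norm(lev);up=np.cross(lev,n)
rc=cv2.minAreaRect(np.c_[(W-c)[S]@lev,(W-c)[S]@up].astype(np.float32)*1000);print("slot rect mm",rc)
sc=c+(rc[0][0]*lev+rc[0][1]*up)/1000;print("slot centre",sc,"lev",lev)
Hm=(h<-.033)&(vv<289)&box
a=np.c_[(F-c)[Hm]@lev,(F-c)[Hm]@up].astype(np.float32)*1000
(cx,cy),rad=cv2.minEnclosingCircle(a);md=(a.min(0)+a.max(0))/2
print("hole circ",cx,cy,rad,"minmax",md,np.ptp(a,axis=0))
Hd=(h<-.07)&box;a2=np.c_[(F-c)[Hd]@lev,(F-c)[Hd]@up]*1000;print("deep",a2.mean(0),np.ptp(a2,axis=0))
print("offset along lev mm", cx-rc[0][0], cy-rc[0][1])
hp=c+(cx*lev+rc[0][1]*up)/1000
print("hole axis at cover face",hp,"n",n)
E
```

```text
34611 [-0.0137  0.5007  0.8655]
slot rect mm ((-1.8571605682373047, 2.16119384765625), (17.742536544799805, 60.35829162597656), 89.67459869384766)
slot centre [ 0.5581 -0.1056  0.1339] lev [ 0.9996  0.0273 -0.    ]
hole circ -15.682713508605957 2.0771703720092773 8.401570320129395 minmax [-15.6903   1.9737] [15.6938 16.1073]
deep [-14.4937   2.4444] [13.22   15.2668]
offset along lev mm -13.825552940368652 -0.08402347564697266
hole axis at cover face [ 0.5442 -0.1059  0.1339] n [-0.0137  0.5007  0.8655]<stdin>:13: RuntimeWarning: divide by zero encountered in divide
<stdin>:13: RuntimeWarning: invalid value encountered in multiply
```

```bash
python3 -m jog '[0,0,-1,0,-1,-0.1,-4,-0.3,0,-1,-0.1,-4,-0.3,0,-1,-0.1,-4,-0.3,0,-1,-0.1,-4,-0.3,0,-1,-0.1,-4,-0.3,0,-1,-0.1,-4,-0.3,0,-1,-0.1,-4,-0.3,0,-1,-0.1,-4,-0.3,0,-1,0,0,0,0,-1,0,0,0,0,-1]'
python3 - <<'E'
from h import *
np.set_printoptions(precision=4,suppress=True)
o=r.get_obs();print(o["tcp_pos"],o["q"])
s=r.snapshot("wrist");save(s,"w2.png");P=pts(s);np.savez('/tmp/w2.npz',P=P,img=s["img"],z=s["z_map"],K=s["intrinsics"],k=s["k1"],T=s["cam_to_world"])
for t in ["pin_mid","pin_collar","drift_mid"]:
    for d in r.tip_of(t,s)[:2]: print(t,d["p"],np.array(d["location"]),proj(s,d["location"]))
E
```

```text
time_s: 4.6
tcp_pos: [0.5452, 0.2655, 0.2356]
eef_rot: [[1.0, 0.023, 0.001], [0.023, -1.0, 0.002], [0.001, -0.002, -1.0]]
wrist_force: [-0.1, -1.3, -0.9]
grip_width: 0.0942
[0.5452 0.2655 0.2356] [-0.2878  0.5754 -0.3378  1.6341  0.2193  0.9677 -0.6766]
pin_mid 0.79 [0.495  0.3885 0.1086] [195, 40]
pin_mid 0.61 [0.4756 0.1797 0.1062] [179, 277]
pin_collar 0.79 [0.5488 0.2775 0.0817] [259, 173]
pin_collar 0.67 [0.4997 0.3887 0.0817] [205, 46]
drift_mid 0.59 [0.4655 0.2896 0.1118] [161, 164]
```

View pics/w2.png

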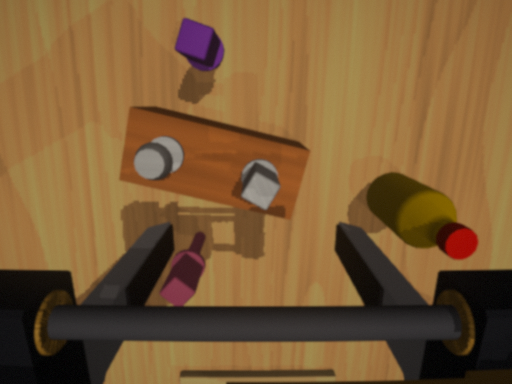

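```bash
python3 - <<'E'
from h import *
np.set_printoptions(precision=4,suppress=True)
d=np.load('/tmp/w2.npz');P=d['P'];T=d['T'];o=T[:3,3]
vv,uu=np.mgrid[:384,:512]
top=(P[...,2]>.132)&(P[...,2]<.144)&(uu>225)&(uu<295)&(vv>145)&(vv<220)
print(top.sum(),P[top].mean(0))
rc=cv2.minAreaRect(P[top][:,:2].astype(np.float32)*1000);print("top",rc)
m=(abs(P[...,2]-.082)<.003)&(uu>110)&(uu<320)&(vv>90)&(vv<230)
print("rack",cv2.minAreaRect(P[m][:,:2].astype(np.float32)*1000),P[m][:,2].mean())
# collar
m=(abs(P[...,2]-.088)<.002)&(np.hypot(P[...,0]-.548,P[...,1]-.272)<.03)
print("collar",cv2.minEnclosingCircle(P[m][:,:2].astype(np.float32)*1000),m.sum())
img=cv2.cvtColor(d['img'],cv2.COLOR_RGB2BGR)[130:235,110:330];cv2.imwrite('pics/w2c.png',cv2.resize(img,None,fx=3.5,fy=3.5,interpolation=3))
E
```

```text
912 [0.5496 0.2748 0.1368]
top ((549.51806640625, 273.9505615234375), (24.391948699951172, 24.187820434570312), 60.9038200378418)
rack ((505.48162841796875, 283.59539794921875), (71.2834243774414, 170.7904815673828), 77.50118255615234) 0.08107489749430778
collar ((549.3302612304688, 274.5519104003906), 16.831653594970703) 204
```

View pics/w2c.png

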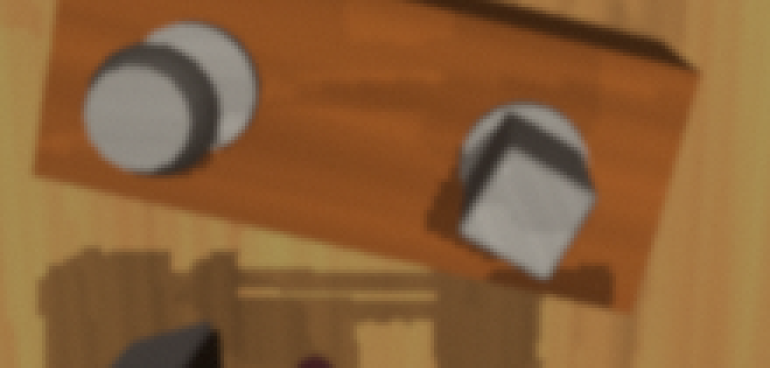

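```bash
python3 -m jog '[0.45,-0.86,1,0.106,-0.3,0,0,1,0.106,-0.3,0,0,1,0.106,-0.3,0,0,1,0.106,-0.3,0,0,1,0.106,-0.3,0,0,1,0,-0.3,0,0,0,0,-0.3,0,0,0,0,-0.3]'
python3 - <<'E'
from h import *
np.set_printoptions(precision=4,suppress=True)
s=r.snapshot("wrist");save(s,"w3.png");o=r.get_obs()
R=np.array(o["eef_rot"]);p=np.array(o["tcp_pos"]);print(p,np.degrees(np.arctan2(R[1,0],R[0,0])),R[:,2],R.T@(np.array([.5495,.2742,.124])-p),o["wrist_force"])
E
```

```text
time_s: 5.47
tcp_pos: [0.5505, 0.2693, 0.1742]
eef_rot: [[0.872, -0.489, -0.001], [-0.489, -0.872, -0.001], [-0.0, 0.001, -1.0]]
wrist_force: [-0.6, -0.1, 0.3]
grip_width: 0.0615
[0.5508 0.2698 0.1747] -29.27984774551612 [ 0.0001  0.0001 -1.    ] [-0.0033 -0.0032  0.0507] [-0.1382 -0.6029  1.1421]
```

View pics/w3.png

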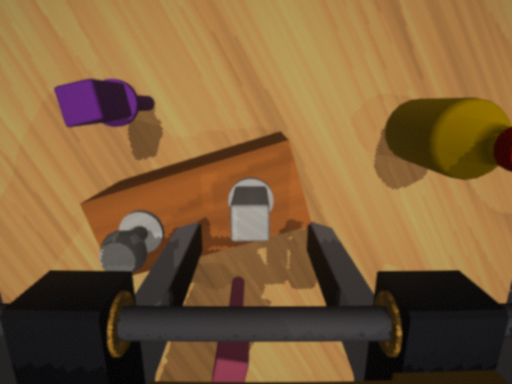

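```bash
python3 -m jog '[-0.33,-0.32,0,0,-0.3,0,0,1.3,0,-0.3,0,0,1.3,0,-0.3,0,0,1.3,0,-0.3,0,0,1.2,0,-0.3,0,0,0,0,-0.3,0,0,0,0,-0.3]'
python3 - <<'E'
from h import *
np.set_printoptions(precision=4,suppress=True)
o=r.get_obs()
R=np.array(o["eef_rot"]);p=np.array(o["tcp_pos"]);print(p,R.T@(np.array([.5495,.2742,.124])-p),o["wrist_force"])
E
python3 -m jog '[0,0,0,0,0.2,0,0,0,0,0.5,0,0,0,0,0.5,0,0,0,0,0.6,0,0,0,0,0.6,0,0,0,0,0.6,0,0,0,0,0.6]' 20
```

```text
time_s: 6.1
tcp_pos: [0.549, 0.2748, 0.1233]
eef_rot: [[0.872, -0.49, -0.001], [-0.49, -0.872, -0.0], [-0.0, 0.0, -1.0]]
wrist_force: [1.2, -0.2, 0.1]
grip_width: 0.0611
[0.549  0.2748 0.1233] [ 0.0008  0.0003 -0.0007] [ 1.2432 -0.2424  0.1128]
time_s: 6.68
tcp_pos: [0.5494, 0.2747, 0.1237]
eef_rot: [[0.872, -0.49, 0.001], [-0.49, -0.872, 0.0], [0.0, -0.0, -1.0]]
wrist_force: [0.7, -0.5, 1.3]
grip_width: 0.0239
```

```bash
python3 -m jog '[0,0,-1,0,1,0,0,-1,0,1,0,0,-1,-0.107,1,0,0,-1,-0.107,1,0,0,-1,-0.107,1,0,0,-1,-0.107,1,0,0,-1,-0.107,1,0,0,0,0,1,0,0,0,0,1]' 30
python3 - <<'E'
from h import *
np.set_printoptions(precision=4,suppress=True)
o=r.get_obs();print(o["tcp_pos"],o["eef_rot"],o["wrist_force"],o["moment"],o["grip_width"])
s=r.snapshot("side");save(s,"s3.png")
for t in ["pin_mid","pin_tip"]:
    for d in r.tip_of(t,s)[:4]: print(t,d["p"],np.array(d["location"]),proj(s,d["location"]))
img=cv2.cvtColor(s['img'],cv2.COLOR_RGB2BGR)[150:330,120:320];cv2.imwrite('pics/s3c.png',cv2.resize(img,None,fx=3.3,fy=3.3,interpolation=3))
E
```

```text
time_s: 7.43
tcp_pos: [0.5494, 0.2747, 0.1943]
eef_rot: [[1.0, 0.02, 0.001], [0.02, -1.0, 0.001], [0.001, -0.001, -1.0]]
wrist_force: [0.3, 0.2, -3.2]
grip_width: 0.0232
[0.5494 0.2747 0.1943] [[ 0.9998  0.0196  0.0009]
 [ 0.0196 -0.9998  0.0007]
 [ 0.001  -0.0007 -1.    ]] [ 0.3281  0.2027 -3.2117] [-0.0056 -0.0572 -0.0134] 0.023222426928596746
pin_mid 0.97 [0.4815 0.1813 0.1102] [248, 246]
pin_mid 0.85 [0.5497 0.2739 0.1861] [196, 236]
pin_mid 0.65 [ 0.5041  0.2826 -0.0024] [216, 302]
pin_mid 0.61 [0.4999 0.3858 0.1066] [184, 308]
pin_tip 0.81 [0.5518 0.2745 0.0736] [199, 270]
pin_tip 0.75 [0.481  0.1791 0.0006] [249, 276]
pin_tip 0.69 [0.4931 0.3836 0.0017] [193, 337]
```

View pics/s3c.png

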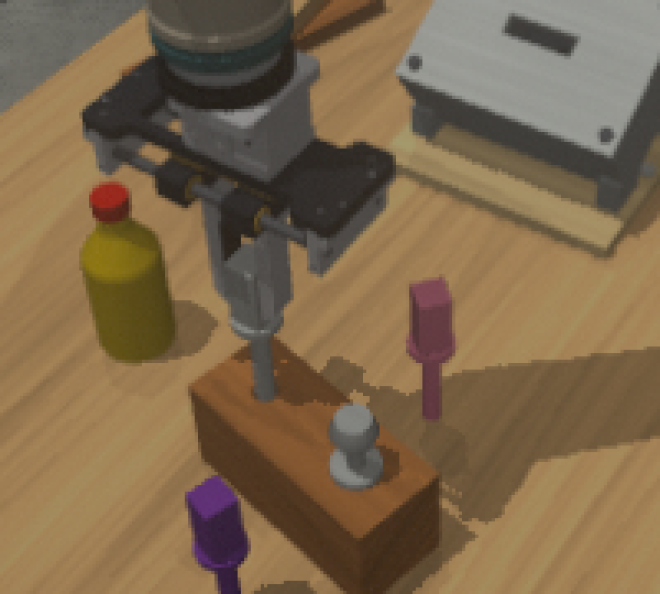

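```bash
python3 -m jog '[0,-0.48,0.02,0,1,0,-0.48,0.03,0,1,0,-0.48,0.04,0,1,0,-0.48,0.05,0,1,0,-0.48,0.07,0,1,0,-0.48,0.1,0,1,0,0,0,0,1]' 30
python3 - <<'E'
from h import *
np.set_printoptions(precision=4,suppress=True)
o=r.get_obs();print(o["tcp_pos"],o["wrist_force"],o["moment"],o["grip_width"])
s=r.snapshot("side")
img=cv2.cvtColor(s['img'],cv2.COLOR_RGB2BGR)[180:300,140:290];cv2.imwrite('pics/s4c.png',cv2.resize(img,None,fx=4,fy=4,interpolation=3))
E
```

```text
time_s: 8.17
tcp_pos: [0.5485, 0.3052, 0.1902]
eef_rot: [[1.0, 0.024, 0.001], [0.024, -1.0, 0.001], [0.001, -0.001, -1.0]]
wrist_force: [1.4, -2.5, -1.4]
grip_width: 0.0238
[0.5485 0.3052 0.1902] [ 1.4402 -2.4579 -1.4431] [-0.7583 -0.4996  0.0232] 0.02376519144262527
```

View pics/s4c.png

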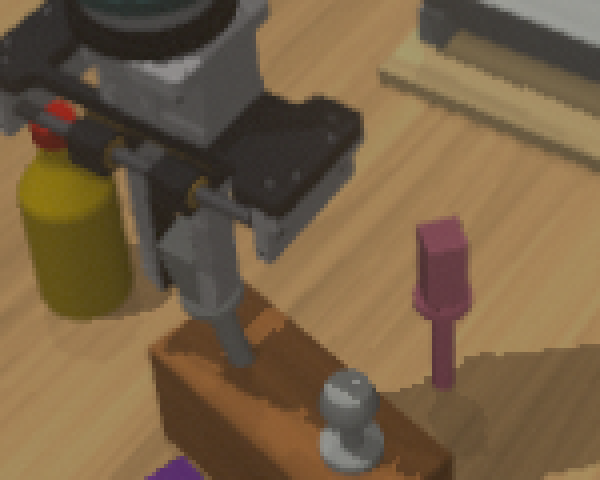

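```bash
python3 -m jog '[0,-0.41,0.11,0,1,0,-0.41,0.13,0,1,0,-0.41,0.14,0,1,0,-0.41,0.16,0,1,0,-0.41,0.17,0,1,0,-0.41,0.19,0,1,0,0,0,0,1]' 30
python3 - <<'E'
from h import *
np.set_printoptions(precision=4,suppress=True)
o=r.get_obs();print(o["tcp_pos"],o["wrist_force"],o["moment"],o["grip_width"])
E
python3 -m jog '[0,-0.1,-0.5,0,1,0,-0.3,-0.6,0,1,0,-0.5,-0.9,0,1,0,-0.5,-0.9,0,1,0,-0.5,-1,0,1,0,0,-1,0,1,0,0,0,0,1,0,0,0,0,1]' 45
python3 - <<'E'
from h import *
np.set_printoptions(precision=4,suppress=True)
o=r.get_obs();R=np.array(o["eef_rot"]);p=np.array(o["tcp_pos"]);print(o["tcp_pos"],o["wrist_force"],o["moment"],o["grip_width"])
for n in ["side","wrist","top"]:
    s=r.snapshot(n);save(s,n+"5.png");np.savez('/tmp/'+n+'5.npz',P=pts(s),img=s["img"],T=s["cam_to_world"],p=p,R=R)
    for t in ["pin_mid","pin_collar","pin_tip"]:
        for d in r.tip_of(t,s)[:4]:
            l=np.array(d["location"])
            if np.linalg.norm(l-p)<.2: print(n,t,d["p"],l,R.T@(l-p),proj(s,l))
E
```

```text
time_s: 8.8
tcp_pos: [0.5477, 0.3297, 0.181]
eef_rot: [[1.0, 0.024, 0.0], [0.024, -1.0, 0.001], [0.0, -0.001, -1.0]]
wrist_force: [1.4, -2.0, -1.3]
grip_width: 0.024
[0.5477 0.3297 0.181 ] [ 1.4363 -1.9829 -1.3387] [-0.588  -0.6131  0.0621] 0.02400399823619012
time_s: 9.47
tcp_pos: [0.5478, 0.3474, 0.2314]
eef_rot: [[1.0, 0.023, 0.002], [0.023, -1.0, 0.001], [0.002, -0.001, -1.0]]
wrist_force: [0.4, -1.2, -2.7]
grip_width: 0.0236
[0.5478 0.3474 0.2314] [ 0.4047 -1.2045 -2.7048] [-0.0557 -0.0143 -0.0039] 0.023646968799034575
side pin_mid 0.64 [0.5014 0.3871 0.1088] [-0.0457 -0.0407  0.1226] [183, 308]
side pin_mid 0.48 [0.5484 0.3335 0.2243] [0.0002 0.0139 0.0071] [175, 242]
side pin_collar 0.59 [0.5009 0.3835 0.0756] [-0.0464 -0.0371  0.1558] [186, 316]
side pin_collar 0.57 [0.551  0.3239 0.1905] [0.0026 0.0236 0.0409] [179, 250]
side pin_tip 0.51 [0.5531 0.2912 0.1246] [0.0038 0.0564 0.1068] [192, 260]
wrist pin_mid 0.65 [0.4989 0.3838 0.1068] [-0.0483 -0.0374  0.1246] [198, 149]
wrist pin_mid 0.64 [0.5457 0.3353 0.2208] [-0.0024  0.012   0.0106] [252, 269]
wrist pin_collar 0.87 [0.5018 0.387  0.0793] [-0.0454 -0.0405  0.1521] [206, 141]
top pin_mid 0.7 [0.5489 0.3315 0.2202] [0.0007 0.0159 0.0112] [130, 194]
top pin_collar 0.59 [0.5455 0.3191 0.1914] [-0.0031  0.0283  0.04  ] [137, 197]
top pin_tip 0.62 [0.5485 0.2855 0.1187] [-0.0009  0.062   0.1127] [154, 200]
```

View pics/side5.png

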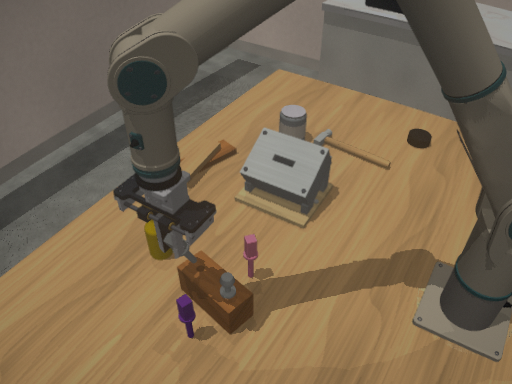

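View pics/wrist5.png

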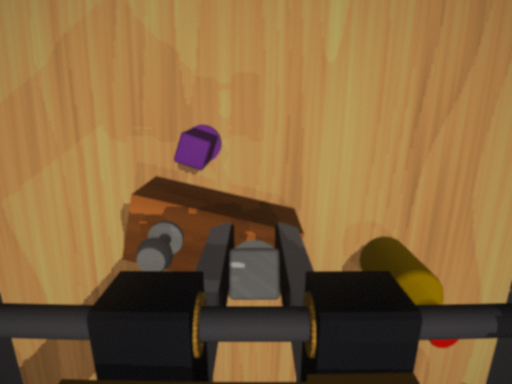

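```bash
python3 - <<'E'
from h import *
np.set_printoptions(precision=1,suppress=True,linewidth=200)
for n in ["side","top","wrist"]:
    d=np.load(f'/tmp/{n}5.npz');P=d['P'];R=d['R'];p=d['p'];Q=(P-p)@R*1000
    m=(abs(Q[...,0])<20)&(Q[...,2]>38)&(Q[...,2]<125)&(P[...,2]>.1)&(abs(Q[...,1]-50)<60)
    q=Q[m];print(n,"shank pts",len(q))
    # bins along axis guess
    a=np.array([0,.5,.866]);t=(q-np.array([0,0,6]))@a
    for lo in range(30,120,10):
        k=(t>=lo)&(t<lo+10)
        if k.sum()>2: print(lo,k.sum(),q[k].mean(0),q[k].min(0),q[k].max(0))
d=np.load('/tmp/wrist5.npz');P=d['P'];R=d['R'];p=d['p'];Q=(P-p)@R*1000
for v in range(236,302,5): print(v,Q[v,232:282:8].reshape(-1,3)[[0,3,5]].ravel())
E
python3 - <<'E'
import cv2
a=cv2.imread('pics/wrist5.png')[210:310,180:330];cv2.imwrite('pics/w5c.png',cv2.resize(a,None,fx=5,fy=5,interpolation=3))
a=cv2.imread('pics/side5.png')[200:290,130:240];cv2.imwrite('pics/s5c.png',cv2.resize(a,None,fx=6,fy=6,interpolation=3))
E
```

```text
side shank pts 91
30 7 [-8.8 15.7 39.2] [-13.9  12.8  38.2] [ 9.  18.3 41.3]
60 12 [-4.9 34.9 60.4] [-7.1 30.9 55.7] [-1.  40.7 67.1]
70 18 [-4.4 39.8 69.6] [-7.  33.9 63.7] [-0.4 46.1 76.6]
80 13 [-4.8 43.6 78.9] [-7.8 38.9 73.4] [-0.4 49.3 85.2]
90 16 [-4.9 48.2 87.7] [-7.  43.7 83. ] [-0.1 54.6 92.7]
100 14 [-4.  52.2 96.9] [-6.7 46.1 90.1] [ -0.4  58.1 102. ]
110 8 [ -4.1  56.2 103.7] [-6.8 52.  99.3] [ -1.2  62.  108.7]
top shank pts 64
50 7 [-2.6 41.2 49.9] [-6.8 37.5 47.7] [ 1.4 43.7 52.1]
60 8 [-4.  42.8 58.3] [-7.9 38.  53. ] [ 3.  44.8 62.4]
70 11 [-3.1 46.9 65.9] [-7.7 43.3 61.6] [ 3.7 51.6 71. ]
80 11 [-3.1 51.8 74.4] [-9.2 48.5 69.6] [ 2.4 55.9 78.8]
90 10 [-2.5 55.8 83.7] [-7.5 53.  77.8] [ 4.1 58.7 88.2]
100 8 [-2.8 59.3 92.2] [-8.6 56.2 88.2] [ 2.3 62.3 96.9]
110 9 [ -2.5  62.  101.4] [-8.2 58.5 98. ] [  3.9  64.4 108. ]
wrist shank pts 215
30 215 [-1.3 11.3 39.6] [-12.6   8.4  38. ] [10.3 13.3 41.9]
236 [-13.   -6.5  11.5   0.1  51.2 150.1  15.8  51.4 150.6]
241 [-13.   -3.8  11.2  -0.2   9.3  41.3  15.9  56.8 151. ]
246 [-13.   -1.5   9.9  -0.2  11.7  39.2  15.9  61.7 149.9]
251 [-11.8  -6.5  -6.8  -0.4  -6.6  -7.1   7.2  -6.8  -7.4]
256 [-11.7  -4.4  -7.9  -0.4  -4.5  -8.2   7.1  -5.   -9.1]
261 [  -0.9  -74.3 -151.4   -0.4   -3.   -10.2    7.1   -2.5   -9.3]
266 [-11.7  -0.3 -10.1  -0.4  -0.3 -10.1   7.2  -0.1  -9.6]
271 [-11.6   1.7 -11.2  -0.4   2.2 -10.2   7.1   1.5 -11.5]
276 [-11.6   4.  -11.7  -0.4   3.8 -12.2   7.1   4.  -11.8]
281 [-11.7   6.6 -11.8  -0.4   6.3 -12.4   7.    5.5 -13.8]
286 [-11.6   8.2 -13.6  -0.4   8.3 -13.4   7.    7.8 -14.3]
291 [-11.6  10.7 -13.8  -0.4   9.8 -15.3   7.1  10.2 -14.6]
296 [-11.6  12.6 -15.   -0.4  12.3 -15.5   7.1  12.3 -15.4]
301 [-31.1 176.7 230.7   0.5 176.8 230.9  21.7 178.2 233.1]
```

View pics/w5c.png

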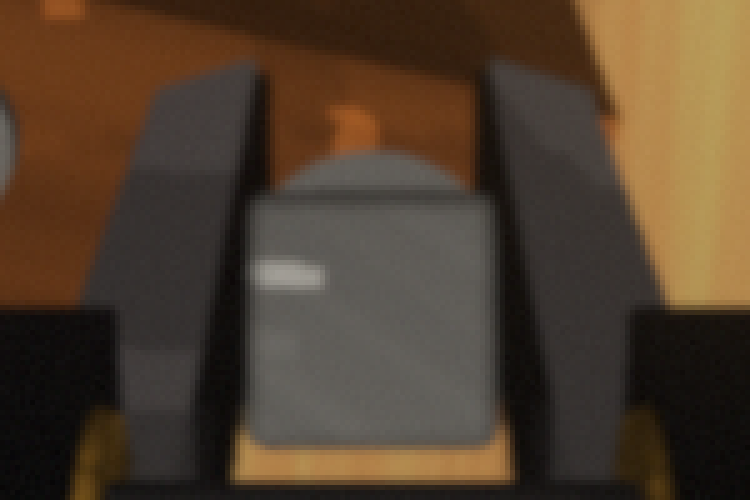

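View pics/s5c.png

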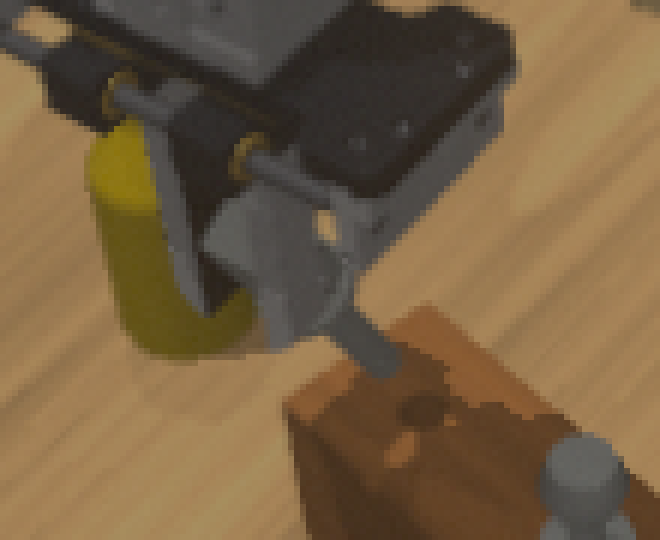

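```bash
python3 -m jog '[0,0,-2,0,1,0,1,-2,0,1,-0.14,2,-2,0,1,-0.14,3.5,0,0,1,-0.14,3.5,0,0,1,-0.14,3.5,0,0,1,-0.14,3.5,0,0,1,-0.14,3.5,0,0,1,-0.14,3.5,0,0,1,-0.14,3.5,0,0,1,-0.14,3.5,0,0,1,-0.14,3.5,0,0,1,-0.1,2.5,0,0,1,-0.04,1.3,0,0,1,0,0,0.7,0,1,0,0,0.7,0,1,0,0,0,0,1,0,0,0,0,1,0,0,0,0,1]' 45
python3 - <<'E'
from h import *
np.set_printoptions(precision=4,suppress=True)
o=r.get_obs();R=np.array(o["eef_rot"]);p=np.array(o["tcp_pos"]);print(p,R[:,0],o["wrist_force"],o["grip_width"])
for n in ["side","wrist","top"]:
    s=r.snapshot(n);save(s,n+"6.png");np.savez('/tmp/'+n+'6.npz',P=pts(s),img=s["img"],T=s["cam_to_world"],p=p,R=R)
    for t in ["pin_mid","pin_collar","pin_tip"]:
        for d in r.tip_of(t,s)[:4]:
            l=np.array(d["location"])
            if np.linalg.norm(l-p)<.2: print(n,t,d["p"],l,R.T@(l-p),proj(s,l))
a=cv2.imread('pics/side6.png')[90:210,210:340];cv2.imwrite('pics/s6c.png',cv2.resize(a,None,fx=5,fy=5,interpolation=3))
E
```

```text
time_s: 11.65
tcp_pos: [0.5409, -0.0344, 0.2763]
eef_rot: [[1.0, 0.026, -0.0], [0.026, -1.0, 0.001], [-0.0, -0.001, -1.0]]
wrist_force: [-0.5, -0.5, -2.4]
grip_width: 0.0238
[ 0.5409 -0.0344  0.2763] [ 0.9997  0.0257 -0.0002] [-0.5002 -0.5342 -2.3775] 0.023848186873580344
side pin_mid 0.46 [ 0.5398 -0.0479  0.27  ] [-0.0015  0.0135  0.0063] [280, 130]
side pin_collar 0.55 [ 0.543  -0.06    0.2375] [0.0014 0.0257 0.0388] [281, 138]
side pin_tip 0.63 [ 0.543  -0.0926  0.1709] [0.0006 0.0584 0.1053] [286, 154]
side pin_tip 0.58 [ 0.5404 -0.0478  0.27  ] [-0.0009  0.0134  0.0063] [280, 130]
wrist pin_mid 0.65 [ 0.5417 -0.0476  0.2667] [0.0004 0.0133 0.0096] [256, 269]
```

View pics/s6c.png

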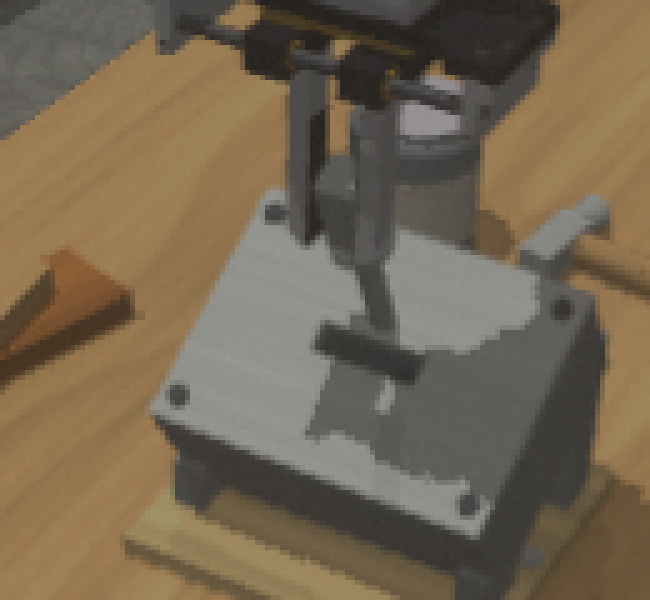

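View pics/wrist6.png

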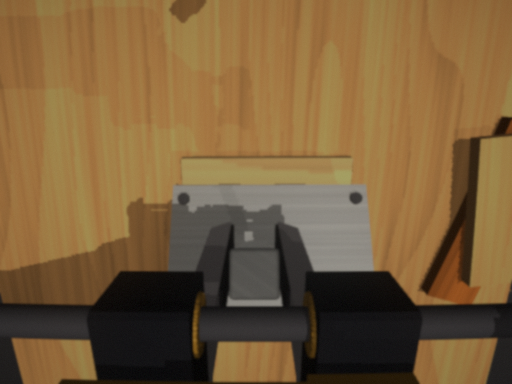

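```bash
python3 -m jog '[0.13,-0.44,0.22,0,1,0,0,0,0,1,0,0.4,0.7,0,1,0,0.4,0.7,0,1,0,0.4,0.7,0,1,0,0,0,0,1]' 45
python3 -m jog '[0,0.2,0.35,0,1,0,0.2,0.35,0,1,0,0.2,0.35,0,1,0,0.2,0.35,0,1,0,0,0,0,1,0,0,0,0,1]'
python3 - <<'E'
from h import *
np.set_printoptions(precision=4,suppress=True)
o=r.get_obs();R=np.array(o["eef_rot"]);p=np.array(o["tcp_pos"]);print(p,R[:,0],o["wrist_force"],o["moment"])
s=r.snapshot("side");save(s,"side7.png")
a=cv2.imread('pics/side7.png')[90:210,210:340];cv2.imwrite('pics/s7c.png',cv2.resize(a,None,fx=5,fy=5,interpolation=3))
s=r.snapshot("wrist");save(s,"wrist7.png")
E
```

```text
time_s: 12.75
tcp_pos: [0.541, -0.0455, 0.2511]
eef_rot: [[1.0, 0.021, -0.004], [0.021, -1.0, -0.001], [-0.004, 0.001, -1.0]]
wrist_force: [-0.6, -0.3, -2.9]
grip_width: 0.0237
time_s: 13.25
tcp_pos: [0.5424, -0.0518, 0.239]
eef_rot: [[1.0, 0.023, -0.0], [0.023, -1.0, 0.0], [-0.0, -0.0, -1.0]]
wrist_force: [-0.1, 1.0, -2.6]
grip_width: 0.0233
[ 0.5424 -0.0518  0.239 ] [ 0.9997  0.0228 -0.0004] [-0.1298  0.978  -2.6331] [ 0.0528 -0.0947  0.0525]
```

View pics/s7c.png

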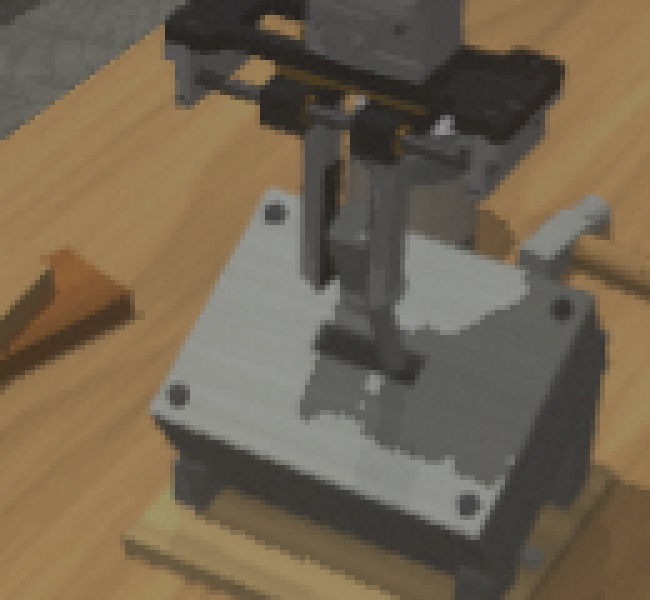

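```bash
python3 -m jog '[0,0.2,0.43,0,1,0,0.2,0.43,0,1,0,0.2,0.43,0,1,0,0,0,0,1,0,0,0,0,1]' 30
python3 - <<'E'
from h import *
np.set_printoptions(precision=4,suppress=True)
o=r.get_obs();R=np.array(o["eef_rot"]);p=np.array(o["tcp_pos"]);print(p,R[:,0],o["wrist_force"],o["moment"])
E
```

```text
time_s: 13.77
tcp_pos: [0.5424, -0.0579, 0.2258]
eef_rot: [[1.0, 0.023, -0.001], [0.023, -1.0, 0.0], [-0.001, -0.0, -1.0]]
wrist_force: [-0.3, -0.8, -2.8]
grip_width: 0.024
[ 0.5424 -0.0579  0.2258] [ 0.9997  0.0225 -0.001 ] [-0.3038 -0.8206 -2.8313] [ 0.0229 -0.0974  0.015 ]
```

```bash
cat > tilt.py <<'E'
from h import *
np.set_printoptions(precision=4,suppress=True)
def tilt(name):
    o=r.get_obs();R=np.array(o["eef_rot"]);p=np.array(o["tcp_pos"]);print("tcp",p,"F",o["wrist_force"],"M",o["moment"],"w",round(o["grip_width"],4))
    s=r.snapshot("wrist");save(s,name);Q=(pts(s)-p)@R*1000
    vv,uu=np.mgrid[:384,:512]
    m=(abs(Q[...,0])<10)&(Q[...,2]>-40)&(Q[...,2]<12)&(abs(Q[...,1])<30)&(uu>225)&(uu<290)&(vv>225)&(vv<302)
    q=Q[m]
    c=np.median(q,0);g=np.random.default_rng(0);best=0
    for _ in range(300):
        a=q[g.choice(len(q),3,False)];n=np.cross(a[1]-a[0],a[2]-a[0]);l=np.linalg.norm(n)
        if l<20 or abs(n[2]/l)<.6:continue
        k=abs((q-a[0])@n/l)<1.5
        if k.sum()>best:best=k.sum();I=q[k]
    c=I.mean(0);n=np.linalg.svd(I-c,full_matrices=False)[2][2];n*=np.sign(n[2])
    print("n pts",len(I),"axis tip-ward in tool",n,"tilt",np.degrees(np.arcsin(n[1])),"ymin/max",I[:,1].min(),I[:,1].max(),"centroid",c)
    cx=(I.min(0)+I.max(0))/2; mid=cx+25*n; tip=cx+134*n; 
    H0=np.array([.5442,-.1059,.1339]);nn=np.array([-.0137,.5007,.8655]);lev=np.array([.9996,.025,0]);up=np.cross(lev,nn)
    w=p+R@(tip/1000);print("mid",mid,"tip tool",tip,"world",w,"t",(w-H0)@nn*1000,"lev",(w-H0)@lev*1000,"up",(w-H0)@up*1000)
    return s
E
python3 -c "
from tilt import *
tilt('w8.png')"
python3 -m jog '[0,-0.27,0.13,0,1,0,-0.27,0.13,0,1,0,-0.27,0.13,0,1,0,-0.27,0.13,0,1,0,0,0,0,1]' 30
python3 -c "
from tilt import *
tilt('w9.png')"
```

```text
tcp [ 0.5424 -0.0579  0.2258] F [-0.3038 -0.8206 -2.8313] M [ 0.0229 -0.0974  0.015 ] w 0.024
n pts 2065 axis tip-ward in tool [-0.0005  0.4075  0.9132] tilt 24.047408669618356 ymin/max -8.440570777429208 13.43398893558016 centroid [  0.003    2.0679 -13.3152]
mid [-0.0126 12.684   9.8772] tip tool [ -0.0637  57.1007 109.4169] world [ 0.5435 -0.115   0.1164] t -19.689394548040358 lev -0.9585105908546002 up -0.9236250659115227
time_s: 14.23
tcp_pos: [0.5427, -0.0466, 0.2212]
eef_rot: [[1.0, 0.024, 0.001], [0.024, -1.0, -0.0], [0.001, 0.0, -1.0]]
wrist_force: [0.0, -1.7, 0.3]
grip_width: 0.024
tcp [ 0.5427 -0.0466  0.2212] F [ 0.0102 -1.7219  0.2753] M [-0.7716 -0.2454  0.0089] w 0.024
n pts 2104 axis tip-ward in tool [0.0004 0.482  0.8761] tilt 28.818919577173986 ymin/max -7.885004337152644 13.144315907709261 centroid [  0.0062   2.2567 -13.416 ]
mid [ 0.0059 14.6807  9.1362] tip tool [  0.0479  67.2234 104.6363] world [ 0.5444 -0.1138  0.1166] t -18.967483421634213 lev -0.0034447733865563047 up -1.8521943483633556
```

```bash
python3 -m jog '[0,-0.35,0.17,0,1,0,0.18,-0.1,0,1,0,0,0,0,1,0,0.2,0.35,0,1,0,0.2,0.35,0,1,0,0.2,0.35,0,1,0,0,0,0,1]' 30
python3 -c "
from tilt import *
tilt('w10.png')"
```

```text
time_s: 14.87
tcp_pos: [0.5417, -0.0517, 0.2087]
eef_rot: [[1.0, 0.022, -0.002], [0.022, -1.0, 0.0], [-0.002, -0.0, -1.0]]
wrist_force: [-0.3, -0.5, -1.5]
grip_width: 0.0238
tcp [ 0.5417 -0.0517  0.2087] F [-0.3421 -0.5229 -1.481 ] M [ 0.0193 -0.0642  0.0281] w 0.0238
n pts 2100 axis tip-ward in tool [0.0009 0.5008 0.8655] tilt 30.054869867519976 ymin/max -8.120401051825171 12.967822604814158 centroid [  0.0225   2.3462 -13.5027]
mid [ 0.022  14.9444  8.6347] tip tool [  0.1179  69.5348 102.9792] world [ 0.5431 -0.1212  0.1057] t -32.030691456267405 lev -1.4451120332297553 up -0.8581006290578239
```

```bash
python3 -m jog '[0.12,0.05,-0.03,0,1,0,0.2,0.35,0,1,0,0.2,0.35,0,1,0,0,0,0,1]' 30
python3 -c "
from tilt import *
tilt('w11.png')"
```

```text
time_s: 15.25
tcp_pos: [0.5433, -0.0563, 0.2024]
eef_rot: [[1.0, 0.022, -0.001], [0.022, -1.0, -0.0], [-0.001, 0.0, -1.0]]
wrist_force: [1.1, -0.1, -1.7]
grip_width: 0.0244
tcp [ 0.5433 -0.0563  0.2024] F [ 1.1088 -0.1149 -1.6803] M [-0.0057 -0.0269  0.0426] w 0.0244
n pts 2091 axis tip-ward in tool [0.0069 0.4979 0.8672] tilt 29.86379064146199 ymin/max -7.687022643492694 13.20963618579444 centroid [ -0.0246   2.4509 -13.4913]
mid [ 0.1722 15.2098  8.7731] tip tool [  0.9257  69.4852 103.2962] world [ 0.5457 -0.1258  0.0992] t -40.05775095589421 lev 0.9738678864980501 up -0.1322636469319116
```

```bash
python3 -m jog '[0,0.2,0.35,0,1,0,0.2,0.35,0,1,0,0.2,0.35,0,1,0,0.2,0.35,0,1,0,0,0,0,1]' 30
python3 -m jog '[0,0.2,0.35,0,1,0,0.2,0.35,0,1,0,0.2,0.35,0,1,0,0,0,0,1]' 30
python3 -c "
from tilt import *
tilt('w12.png')"
```

```text
time_s: 15.72
tcp_pos: [0.5434, -0.0644, 0.1883]
eef_rot: [[1.0, 0.022, -0.002], [0.022, -1.0, -0.0], [-0.002, 0.0, -1.0]]
wrist_force: [-0.4, -0.5, -2.9]
grip_width: 0.0236
time_s: 16.05
tcp_pos: [0.5436, -0.0703, 0.1779]
eef_rot: [[1.0, 0.022, -0.001], [0.022, -1.0, -0.0], [-0.001, 0.0, -1.0]]
wrist_force: [-0.3, 0.2, -2.7]
grip_width: 0.0236
tcp [ 0.5436 -0.0703  0.1779] F [-0.2758  0.1755 -2.6949] M [ 0.0247 -0.0606 -0.0051] w 0.0236
n pts 2105 axis tip-ward in tool [-0.0054  0.5013  0.8652] tilt 30.087080677317527 ymin/max -7.86476721160278 13.140237206302583 centroid [ -0.0471   2.3555 -13.4574]
mid [-0.1356 15.1706  8.8346] tip tool [ -0.7285  69.814  103.1465] world [ 0.5443 -0.1402  0.0747] t -68.3631966905704 lev -0.7615552391381082 up 0.037517080539675694
```

```bash
python3 -m jog '[0,0.15,0.26,0,1,0,0.15,0.26,0,1,0,0.1,0.17,0,1,0,0,0,0,1]' 30
python3 -m jog '[0,0.05,0.09,0,1,0,0.05,0.09,0,1,0,0,0,0,1]' 30
python3 -c "
from tilt import *
tilt('w13.png')"
```

```text
time_s: 16.43
tcp_pos: [0.5439, -0.074, 0.1714]
eef_rot: [[1.0, 0.023, -0.001], [0.023, -1.0, -0.0], [-0.001, 0.0, -1.0]]
wrist_force: [-0.4, -0.3, -2.6]
grip_width: 0.0239
time_s: 16.68
tcp_pos: [0.5442, -0.0747, 0.1699]
eef_rot: [[1.0, 0.023, -0.0], [0.023, -1.0, -0.0], [-0.0, 0.0, -1.0]]
wrist_force: [-0.3, -0.6, -1.6]
grip_width: 0.0241
tcp [ 0.5442 -0.0747  0.1699] F [-0.3481 -0.6388 -1.6386] M [ 0.017  -0.1123 -0.0132] w 0.0241
n pts 2093 axis tip-ward in tool [-0.0024  0.5021  0.8648] tilt 30.136433602987807 ymin/max -7.914441613261173 13.050439706145692 centroid [  0.0242   2.3512 -13.446 ]
mid [-0.0617 15.1195  8.5823] tip tool [ -0.3244  69.8441 102.8487] world [ 0.5455 -0.1446  0.067 ] t -77.24405865912452 lev 0.31893774633239097 up 0.00431958254156674
```

```bash
python3 -m jog '[0,0.05,0.09,0,1,0,0.05,0.09,0,1,0,0,0,0,1]' 40
python3 -m jog '[0,0.05,0.09,0,1,0,0,0,0,1]' 40
```

```text
time_s: 16.98
tcp_pos: [0.5445, -0.0753, 0.1687]
eef_rot: [[1.0, 0.023, 0.001], [0.023, -1.0, 0.0], [0.001, -0.0, -1.0]]
wrist_force: [-0.7, 1.6, 1.8]
grip_width: 0.0236
time_s: 17.15
tcp_pos: [0.5445, -0.0752, 0.1686]
eef_rot: [[1.0, 0.023, 0.001], [0.023, -1.0, 0.001], [0.001, -0.001, -1.0]]
wrist_force: [-3.1, 3.2, 9.1]
grip_width: 0.0238
```

```bash
python3 -m jog '[0,0,0,0,0.3,0,0,0,0,0,0,0,0,0,-0.3,0,0,0,0,-0.3,0,0,0,0,-0.3,0,0,0,0,-0.3]'
python3 -c "
from tilt import *
tilt('w14.png')
s=r.snapshot('side');save(s,'s14.png')
a=cv2.imread('pics/s14.png')[90:210,210:340];cv2.imwrite('pics/s14c.png',cv2.resize(a,None,fx=5,fy=5,interpolation=3))"
```

```text
time_s: 17.65
tcp_pos: [0.5443, -0.0762, 0.1671]
eef_rot: [[1.0, 0.023, -0.0], [0.023, -1.0, 0.0], [-0.0, -0.0, -1.0]]
wrist_force: [0.3, -0.6, 0.9]
grip_width: 0.0594
tcp [ 0.5443 -0.0762  0.1671] F [ 0.3387 -0.6002  0.9385] M [ 0.0135 -0.1116 -0.0713] w 0.0594
n pts 2140 axis tip-ward in tool [0.0003 0.5152 0.8571] tilt 31.010796517749313 ymin/max -10.55372385523466 10.207371993561582 centroid [  0.0262  -0.2825 -14.2937]
mid [-0.0012 12.7068  7.6462] tip tool [  0.0292  68.8636 101.0668] world [ 0.5459 -0.1451  0.0661] t -78.33571222564558 lev 0.7133463905626829 up -0.04042168652089202
```

View pics/s14c.png

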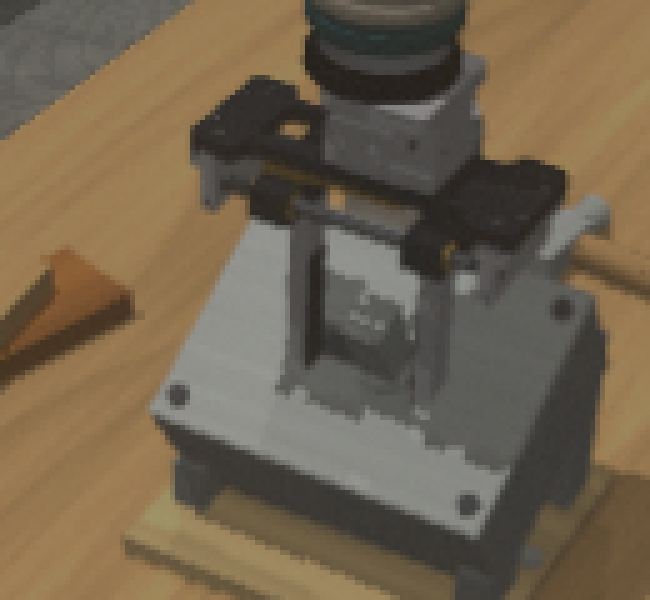

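View pics/w14.png

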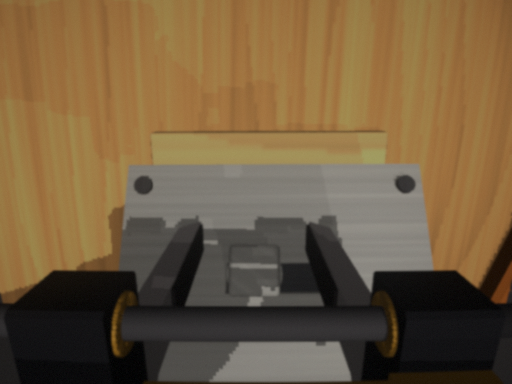

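```bash
python3 -m jog '[0,0,-1,0,-0.3,0,0,-2,0,-0.3,0,0,-2,0,-0.3,0,0,-2,0,-0.3,0,-2,-2,0,-0.3,0,-2,-1,0,-0.3,0,-2,0,0,-0.3,0,-2,0,0,-0.3,0,0,0,0,-0.5,0,0,0,0,-1,0,0,0,0,-1,0,0,0,0,-1]'
python3 - <<'E'
from h import *
np.set_printoptions(precision=4,suppress=True)
o=r.get_obs();print(o["tcp_pos"],o["wrist_force"])
H0=np.array([.5442,-.1059,.1339]);nn=np.array([-.0137,.5007,.8655]);lev=np.array([.9996,.025,0]);up=np.cross(lev,nn)
for n in ["side","wrist","top"]:
    s=r.snapshot(n);save(s,n+"15.png");P=pts(s)
    for t in ["pin_mid","pin_collar","drift_mid"]:
        for d in r.tip_of(t,s)[:3]: print(n,t,round(d["p"],2),np.array(d["location"]),proj(s,d["location"]))
    Q=(P-H0);h=Q@nn*1000;a=Q@lev*1000;b=Q@up*1000
    m=(np.hypot(a,b)<35)&(h>-3)&(h<65)
    hc=h[m&(abs(h)<2)];print(n,"cover h",hc.mean())
    k=m&(h>3)&(h<12)
    print("collar pts",k.sum(), "h",np.median(h[k]),"rel cover",np.median(h[k])-np.median(hc))
    if k.sum()>20: 
        A=np.c_[a[k],b[k],np.ones(k.sum())];kk=abs(h[k]-np.median(h[k]))<3
        print("  plane",np.linalg.lstsq(A[kk],h[k][kk],rcond=None)[0],"a",a[k].min(),a[k].max(),"b",b[k].min(),b[k].max())
    k=m&(h>52)
    if k.sum()>20:
        I=P[k];c=I.mean(0);e=np.linalg.svd(I-c,full_matrices=False)[2][2];e*=np.sign(e[2]);print("top h",h[k].mean()-np.median(hc),a[k].mean(),b[k].mean(),"normal",e,"angle to cover",np.degrees(np.arccos(e@nn)))
a=cv2.imread('pics/side15.png')[90:210,210:340];cv2.imwrite('pics/s15c.png',cv2.resize(a,None,fx=5,fy=5,interpolation=3))
E
```

```text
time_s: 18.75
tcp_pos: [0.5424, 0.0021, 0.2673]
eef_rot: [[1.0, 0.021, -0.0], [0.021, -1.0, -0.001], [-0.0, 0.001, -1.0]]
wrist_force: [-0.7, -0.3, 0.1]
grip_width: 0.0843
[0.5424 0.0021 0.2673] [-0.6842 -0.2557  0.0643]
side pin_mid 0.6 [ 0.5419 -0.0865  0.1611] [285, 158]
side pin_mid 0.57 [0.4793 0.1815 0.1138] [249, 245]
side pin_mid 0.57 [0.5005 0.3863 0.1053] [184, 309]
side pin_collar 0.76 [0.4762 0.1785 0.0766] [251, 256]
side pin_collar 0.61 [0.5023 0.3796 0.077 ] [187, 314]
side pin_collar 0.51 [ 0.5459 -0.1036  0.1314] [286, 163]
side drift_mid 0.8 [0.4629 0.2935 0.1118] [226, 283]
side cover h -0.3850499238856674
collar pts 45 h 5.523704757152294 rel cover 6.147223016922837
  plane [-0.0254 -0.0343  4.4966] a -32.649341989859145 10.972659770346027 b -24.882286181004112 30.551893568899068
top h 55.85124691296131 0.9064499689672506 -4.823117582377056 normal [0.0079 0.5153 0.8569] angle to cover 1.5946692328255048
wrist pin_mid 0.94 [ 0.5422 -0.0875  0.1566] [252, 294]
wrist pin_collar 0.81 [ 0.5441 -0.1033  0.1346] [254, 296]
wrist cover h 0.06698634553773865
collar pts 152
[... 298 characters left out ...]
id 0.62 [0.5    0.3851 0.1086] [121, 217]
top pin_mid 0.59 [0.4801 0.1766 0.1134] [191, 223]
top pin_mid 0.48 [ 0.5472 -0.0903  0.1586] [283, 198]
top pin_collar 0.56 [0.4812 0.183  0.0765] [190, 225]
top pin_collar 0.53 [0.4983 0.383  0.075 ] [125, 219]
top pin_collar 0.49 [ 0.5408 -0.104   0.1357] [287, 201]
top drift_mid 0.56 [0.4612 0.2917 0.11  ] [152, 230]
top cover h 0.03129742887593562
collar pts 60 h 5.201927913847114 rel cover 5.156650601011236
  plane [ 0.0147 -0.0026  5.1953] a -29.34032207623792 30.10406788271436 b -15.535449639081179 30.96948113003695
top h 55.265986443517086 1.1464644742939498 9.152019765316616 normal [-0.0413  0.7079  0.7051] angle to cover 15.146473280583066
```

View pics/s15c.png

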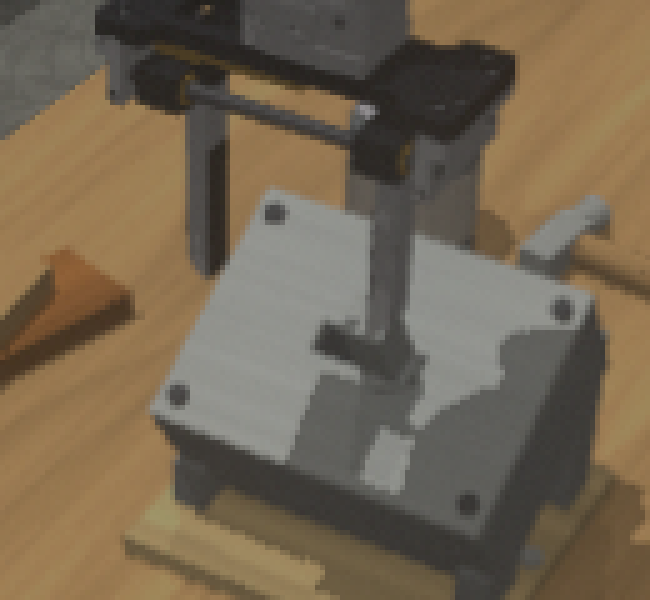

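View pics/wrist15.png

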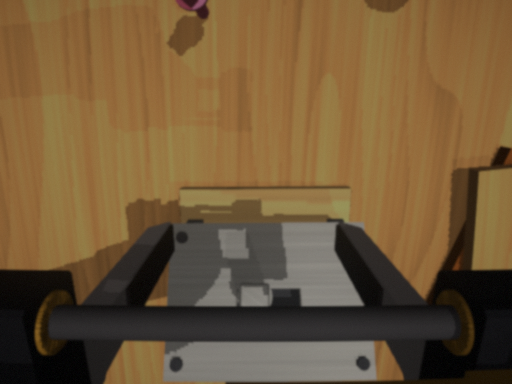

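View pics/side15.png

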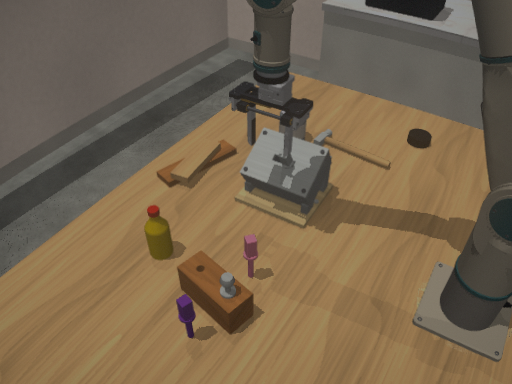

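```bash
python3 -m jog '[0,0,-2,0,-1,0,1,-2,0,-1,0,3,0,0,-1,0,3,0,0,-1,0,0,0,0,-1,0,0,0,0,-1]'
cat > chk.py <<'E'
from h import *
np.set_printoptions(precision=4,suppress=True)
o=r.get_obs();print(o["tcp_pos"],o["wrist_force"])
S=[];
for i in range(6):
    s=r.snapshot("wrist");S.append(pts(s))
save(s,"w16.png");P=np.median(S,0)
def fit(I):
    for _ in range(5):
        c=I.mean(0);e=np.linalg.svd(I-c,full_matrices=False)[2][2];e*=np.sign(e[2]);I=I[abs((I-c)@e)<.0015]
    return c,e,len(I)
H0=np.array([.5442,-.1059,.1339]);n0=np.array([-.0137,.5007,.8655])
h=(P-H0)@n0;d=np.linalg.norm(P-H0,axis=2)
c,n,k=fit(P[(abs(h)<.003)&(d<.09)&(d>.025)]);print("cover n",n,k,np.degrees(np.arccos(n[2])))
lev=np.cross(n,[0,0,1]);lev/=np.linalg.norm(lev);up=np.cross(lev,n)
h=(P-c)@n*1000;a=(P-H0)@lev*1000;b=(P-H0)@up*1000
near=np.hypot(a,b)<30
vv,uu=np.mgrid[:384,:512]
K=near&(h>50)&(h<60);K=cv2.erode(K.astype(np.uint8),np.ones((5,5)))>0
c2,e,k=fit(P[K]);print("top n",e,k,"h",(c2-c)@n*1000,"a,b",(c2-H0)@lev*1000,(c2-H0)@up*1000,"lean lev/up deg",np.degrees(e@lev),np.degrees(e@up))
K=near&(h>3)&(h<9);K=cv2.erode(K.astype(np.uint8),np.ones((3,3)))>0
c3,e,k=fit(P[K]);print("collar n",e,k,"h",(c3-c)@n*1000,"lean",np.degrees(e@lev),np.degrees(e@up), "b range",b[K].min(),b[K].max(),"a",a[K].min(),a[K].max())
for lo in range(-18,18,3):
    q=K&(b>=lo)&(b<lo+3)
    if q.sum()>3: print(lo,q.sum(),h[q].mean().round(2))
E
python3 chk.py
```

```text
time_s: 19.85
tcp_pos: [0.5439, -0.0682, 0.3072]
eef_rot: [[1.0, 0.019, -0.0], [0.019, -1.0, -0.001], [-0.0, 0.001, -1.0]]
wrist_force: [-0.3, 0.1, -0.5]
grip_width: 0.0938
[ 0.5439 -0.0682  0.3072] [-0.2575  0.0673 -0.514 ]
cover n [-0.0137  0.5007  0.8655] 18593 30.06044338245799
top n [-0.0119  0.5004  0.8657] 517 h 56.074623344514194 a,b 0.2793822325887962 -0.7419149715294705 lean lev/up deg 0.10440552449476545 0.02488764688499446
collar n [-0.0259  0.5052  0.8626] 58 h 5.997506055938063 lean -0.6917508717227034 -0.32276258032070937 b range -4.682071796504161 14.659222879639506 a -14.350119350293664 15.430466618962381
3 4 6.16
9 13 6.09
12 33 5.94
```

View pics/w16.png

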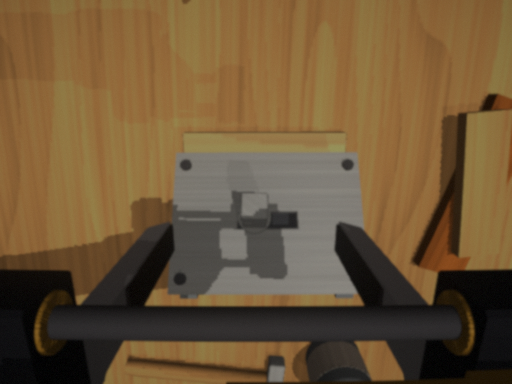

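The clear view shows the pin home. The top of the handle stands 56.1 mm above the cover (56 expected), its axis is within 0.1° of the cover normal, and the top of the collar is at 6.0 mm. The gripper is well clear, so I'm handing in.

```bash
python3 -c "
from station import r
print(r.hand_in(), r.get_obs()['time_s'])"
```

```text
the job is handed in; nothing more can be done
the job is handed in; nothing more can be done
```

The square-handled locking pin is home in the carriage hole with its collar flat on the cover, and I handed the job in at about 20 s of the 67 s allowed.

- **Finding the hole:** I did not feel along the slot. I found the hole with the wrist camera before picking up the pin, 13.8 mm off the slot's centre towards the robot.
- **Inserting the pin:** The tool can only point straight down, so I leaned the pin in the jaws against the edge of its rack hole. That gave only about 24° of tilt and let the handle slip about 10 mm in the pads. I brought it to 30° against the slot's edge. It then went into the hole with almost no force and seated with about 10 N.
- **Seating check:** After letting go and backing off, the handle top stood 56.1 mm above the cover (56 expected). The collar top stood 6.0 mm above it (6 expected), and the pin was within 0.1° of square.
- **One check disagreed:** An earlier, partly hidden view suggested a lean of about 1.6°. The later clear view, taken over six frames, did not bear that out, so I went with it.
- **Other things on the bench:** The drift was still in the rack. Nothing else appeared to have moved in the last side view, though I did not measure the hammer, glue or tin again.

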